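# Set out the dropper bottles and the timer at the test station

### The arm

A 6-joint arm with a two-finger parallel gripper is mounted at the origin on a cart in front of the work surface, level with it; the furniture and walls round the work are solid. World frame = base frame: x ahead of the robot, y to its left, z up, the work surface at z = 0. Lengths are in mm, angles in rad, forces in N, time in s.
With the tool pointing down it reaches from about 250 to 775 mm from the base axis. Payload 4 kg.
Tool frame: the origin (TCP) lies on the mounting face of the last link; the fingertips stand 199 mm ahead of it and the grasp point (between the pads) lies 180 mm ahead of it; z points along the fingers, y is the line along which they close (so a half turn about z gives the same grasp; the last joint's range is limited). The gripper opens to 94 mm and grips with 3 to 60 N. Pads are 16 mm wide; open, the fingers measure 119 mm over their backs; the gripper's body (75 mm by 177 mm) begins 78 mm behind the grasp point.
Start: joints at [1.031, 0.087, 1.371, -0, 1.684, -0.103], TCP at [232.676, 498.36, 404.706] pointing down, gripper open.
Joint ranges: [-3.1, 3.1], [-0.76, 2.03], [0.27, 2.55], [-1.08, 4.22], [0.17, 2.65], [-2.57, 2.57]. Speed limits (rad/s): [2.79, 2.79, 3.14, 3.14, 3.14, 3.14].

### API

Orientations are given as a unit quaternion [w, x, y, z].
In Python, from cell import bot gives the robot as it stands.
- The arm moves only by the tool arm_command, never from a script. Its argument "motion" is a list of rows, each a list of 7 numbers: the turn, a rotation vector about the tool's x, y, z in degrees, then the shift along the tool's x, y, z in mm, then the opening, from -1 (shut) to 1 (fully open). A call has 1 to 5 rows; each row is the pose to reach, as a shift and turn from the pose commanded when the call began, along the tool's axes at that moment; what a row does not reach only later rows make up. A row lasts 1/10 s, in which the tool goes at most 50 mm and 8.59 degrees, less where a joint would pass 70% of its speed; a pose out of reach is approached as far as the arm can. A call with a gripper value outside its range is refused whole. The fingers move at their own pace and stop on an object; "force" is the grip in N (left out, the last holds). Time passes only in rows, so rows that repeat a pose let the fingers close. It gives the time, the measured TCP pose, the force, the opening and the grip force at its end, in the units of the state.
- bot.observe(): the state, without advancing time (a new reading comes with each control period).
- bot.camera(name): name is "scene" or "top" or "wrist"; returns a dict with "frame" (384x512x3 uint8, red, green, blue), "depth" (384x512 float32, mm along the optical axis (not along the pixel's ray), 0 where there is no reading), "fovy" (degrees; the focal length in pixels is half the picture's height over the tangent of half this angle, whatever the lens; pixels are square), "cx", "cy" (the principal point, pixels), "T" (4x4, takes a point from camera to world coordinates); the wrist camera has in their place "hand_eye" (4x4, takes a point from camera to tool coordinates, whose origin is the TCP and whose axes are the flange's). Camera axes: x right, y up, looking along -z (the intrinsics and any distortion apply to the point x, -y, -z); pixel columns grow to the right and rows downward; lengths in mm; the calibration is good to about 2 mm. A picture is of the moment at which its call begins: read the wrist's pose just before it.
- bot.job_done(): hands the job in; it is judged then, once.
The state is a dict: "time_s": time; "qpos": joint angles; "joint_velocities": joint speeds; "joint_efforts": joint torques, N m; "eef_pos": TCP position; "ee_rot": TCP orientation; "contact_force": force on the tool from outside, world axes, zero at the start; "ft_torque": the same for the moment, N m; "grip_width": finger opening in mm; "gripper_force": force on a finger pad.
Only numpy, scipy, OpenCV 4.12 (cv2) and the standard library are available. Lean on these libraries where they do the work, as an engineer would, in place of code of your own. Each camera call takes 0.05 s, during which the arm holds its last target. There are 200 camera calls.

### The job

Get the test station ready on the open worktop in front of you: stand each of the three small dropper bottles there upright in the holder whose collar has the colour of its cap, and set the bench timer flat on the green pad, centred and square inside the white outline. Leave the roll of tape where it lies.

Things in the scene. Friction and masses are not known exactly. Their poses are not given: they have to be found in the camera images.
- dropper_red: dropper bottle with a red pointed cap, standing upright; 62 mm tall: round body 22 mm across up to 36 mm height, then the cap, 14 mm across. 30 g. Stands in the open (bottles behind the trays or on shelves are not meant). Origin: centre of its underside, z up. Grip the body 30 mm above its underside, so that the fingertips clear a holder's rim
- dropper_white: dropper bottle with a white pointed cap, standing upright; 62 mm tall: round body 22 mm across up to 36 mm height, then the cap, 14 mm across. 30 g. Stands in the open (bottles behind the trays or on shelves are not meant). Origin: centre of its underside, z up. Grip the body 30 mm above its underside, so that the fingertips clear a holder's rim
- dropper_blue: dropper bottle with a blue pointed cap, standing upright; 62 mm tall: round body 22 mm across up to 36 mm height, then the cap, 14 mm across. 30 g. Stands in the open (bottles behind the trays or on shelves are not meant). Origin: centre of its underside, z up. Grip the body 30 mm above its underside, so that the fingertips clear a holder's rim
- holder_red: fixed round bottle holder lying on the worktop: dark foot 60 mm across, with a red raised collar (46 mm outside, 38 mm inside) and a red floor inside it. The floor is 3 mm and the collar's rim 7 mm above the worktop. Origin: centre of its underside, z up
- holder_white: fixed round bottle holder lying on the worktop: dark foot 60 mm across, with a white raised collar (46 mm outside, 38 mm inside) and a white floor inside it. The floor is 3 mm and the collar's rim 7 mm above the worktop. Origin: centre of its underside, z up
- holder_blue: fixed round bottle holder lying on the worktop: dark foot 60 mm across, with a blue raised collar (46 mm outside, 38 mm inside) and a blue floor inside it. The floor is 3 mm and the collar's rim 7 mm above the worktop. Origin: centre of its underside, z up
- bench_timer: white square bench timer with a red pointer knob on top; body 62 x 62 mm with rounded corners and 30 mm high, 46 mm high over the knob; knob centred on the body, 33 mm across; the knob does not matter here. About 120 g. Origin: centre of its underside, z up, x and y along its sides. Grip it across two facing sides, about 25 mm above its underside
- timer_pad: fixed flat green square pad, 88 x 88 mm, 3 mm thick, with a white square outline (72 mm inside, 78 mm outside) centred on it. Origin: centre of its underside, z up, x and y along its sides
- tape_roll: bystander: roll of beige tape lying flat, 66 mm across, 19 mm high. Origin: centre of its underside
There are look-alikes about, which are no part of the job. What is shaped like the dropper_red but orange is not meant. Leave any turquoise look-alike of the bench_timer alone.

How it is judged:
By the outcome, as a careful person would: the job done as asked, in the order asked, and still so for the second after the job is handed in, with the robot touching nothing.
It also fails if it takes over 99 s, if anything falls off the work surface, if the arm or the gripper's body presses on something with over 40 N, if the wrist force passes 120 N, or if a joint passes its speed limit or range.

## Working session

There is one attempt and no reset: what is moved stays moved. The work goes in short steps, Python scripts to look and compute and a tool call to move; the robot and the scene stay as the last step left them, time stands still between calls to the robot, and variables do not carry over. Pictures are saved under pics/ and viewed, at most 14 in all, crops included, and the job is handed in when it is done.

Besides the shell and the picture viewer there is one more tool, called after "Call:" as name([rows], argument=value, ...), one row to a line, values as JSON. arm_command: Moves the arm, as the interface text tells. Its arguments: {"type":"object","properties":{"motion":{"type":"array","items":{"type":"array","items":{"type":"number"}}},"force":{"type":"number"}},"required":["motion"]}

```bash
ls; mkdir -p pics; python3 - <<'E'
from cell import bot
import cv2,numpy as np
s=bot.observe();print(s)
for n in("scene","top"):
    c=bot.camera(n);cv2.imwrite(f"pics/{n}0.png",c["frame"][:,:,::-1]);np.savez(f"{n}0.npz",**c)
    print(n,c["fovy"],c["cx"],c["cy"],c["T"].round(3).tolist(),[k for k in c])
E
```

```text
pics
{'time_s': 0.0, 'qpos': array([ 1.03092738e+00,  8.79166024e-02,  1.37222014e+00,  7.48817361e-06,
        1.68361365e+00, -1.03078076e-01]), 'joint_velocities': array([-0.00129376, -0.00134229,  0.00157211,  0.00078763, -0.00052527,
       -0.0009566 ]), 'joint_efforts': array([-5.93054792e-04, -3.40188432e+01, -3.02425504e+01,  7.17495452e-02,
        3.30845872e-02, -2.06522591e-04]), 'eef_pos': array([232.59956733, 498.26403313, 403.54202281]), 'ee_rot': array([-3.44413479e-04,  2.16662921e-01,  9.76245878e-01, -1.02241960e-03]), 'contact_force': array([ 0.28021746,  0.21370796, -1.01776264]), 'ft_torque': array([-0.05159239,  0.06676071, -0.00170978]), 'gripper_force': 0.0, 'grip_width': 94.22183947612726}
scene 48.32918207347514 259.8689900484585 194.78784686843196 [[0.467, 0.346, -0.814, -401.483], [-0.884, 0.196, -0.424, -499.518], [0.013, 0.917, 0.398, 456.337], [0.0, 0.0, 0.0, 1.0]] ['frame', 'depth', 'fovy', 'cx', 'cy', 'T']
top 53.842847302830556 256.3768176936901 197.1015789563711 [[-0.022, 0.991, -0.135, 313.889], [-1.0, -0.021, 0.013, -44.067], [0.01, 0.136, 0.991, 1181.822], [0.0, 0.0, 0.0, 1.0]] ['frame', 'depth', 'fovy', 'cx', 'cy', 'T']
```

View pics/top0.png

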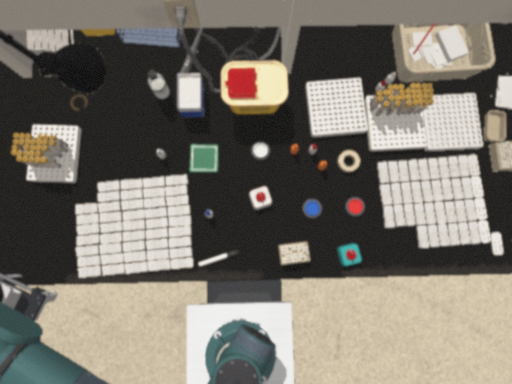

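View pics/scene0.png

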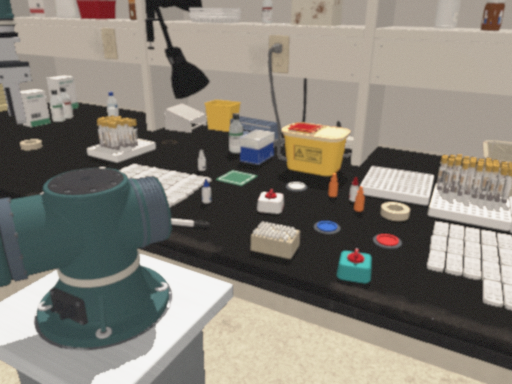

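The top view has three bottles near the tape: (295,149) and (323,166) are all orange, and (313,149) has a pale body with a red cap, so it should be dropper_red. The white-capped bottle is at (161,154) and the blue one at (209,213). The white timer is at (261,198), with the turquoise look-alike at (349,255). The holders are at (261,150) white, (312,208) blue and (355,207) red, and the pad is at (204,158). I'll confirm with a crop and measure.

```bash
cat > h.py <<'E'
import numpy as np,cv2
from scipy.spatial.transform import Rotation as R
def K(c): return c["frame"].shape[0]/2/np.tan(np.radians(float(c["fovy"]))/2)
def ray(c,u,v,T):
    f=K(c);d=np.array([(u-c["cx"])/f,-(v-c["cy"])/f,-1]);return T[:3,3],T[:3,:3]@d
def atz(c,u,v,z,T=None):
    o,d=ray(c,u,v,c["T"] if T is None else T);return o+d*(z-o[2])/d[2]
def cloud(c,T=None):
    T=c["T"] if T is None else T;f=K(c);h,w=c["depth"].shape
    u,v=np.meshgrid(np.arange(w),np.arange(h));D=c["depth"]
    P=np.stack([(u-c["cx"])/f*D,-(v-c["cy"])/f*D,-D],-1)
    return P@T[:3,:3].T+T[:3,3]
def tcpT(s):
    T=np.eye(4);T[:3,:3]=R.from_quat(np.roll(s["ee_rot"],-1)).as_matrix();T[:3,3]=s["eef_pos"];return T
E
python3 - <<'E'
from h import *
c=np.load("top0.npz");s=np.load("scene0.npz")
P=cloud(c)
for n,u,v,z in [("white",161,154,40),("blue",209,213,40),("o1",295,149,40),("red",313,149,40),("o2",323,166,40),("timer",261,198,38),("Hw",261,150,5),("Hb",312,208,5),("Hr",355,207,5),("pad",204,158,3),("tape",349,160,19),("turq",349,255,35),("rack",294,253,30)]:
    print(n,atz(c,u,v,z).round(0),P[v,u].round(0))
a=cv2.resize(c["frame"][130:230,140:380,::-1],None,fx=3.2,fy=3.2,interpolation=cv2.INTER_CUBIC)
b=cv2.resize(s["frame"][145:225,190:430,::-1],None,fx=3.2,fy=3.2,interpolation=cv2.INTER_CUBIC)
cv2.imwrite("pics/crop1.png",np.vstack([a,b]))
E
```

```text
white [610. 232.  40.] [611. 233.  39.]
blue [424.  85.  40.] [423.  84.  56.]
o1 [ 618. -182.   40.] [ 616. -182.   47.]
red [ 617. -238.   40.] [ 616. -238.   43.]
o2 [ 562. -267.   40.] [ 562. -266.   43.]
timer [467. -73.  38.] [466. -73.  46.]
Hw [626. -78.   5.] [626. -78.   4.]
Hb [ 437. -233.    5.] [ 437. -234.    1.]
Hr [ 437. -368.    5.] [ 437. -369.    3.]
pad [604. 105.   3.] [604. 104.   5.]
tape [ 585. -354.   19.] [ 590. -361.   -5.]
turq [ 289. -334.   35.] [ 289. -333.   37.]
rack [ 299. -169.   30.] [ 299. -169.   33.]
```

View pics/crop1.png

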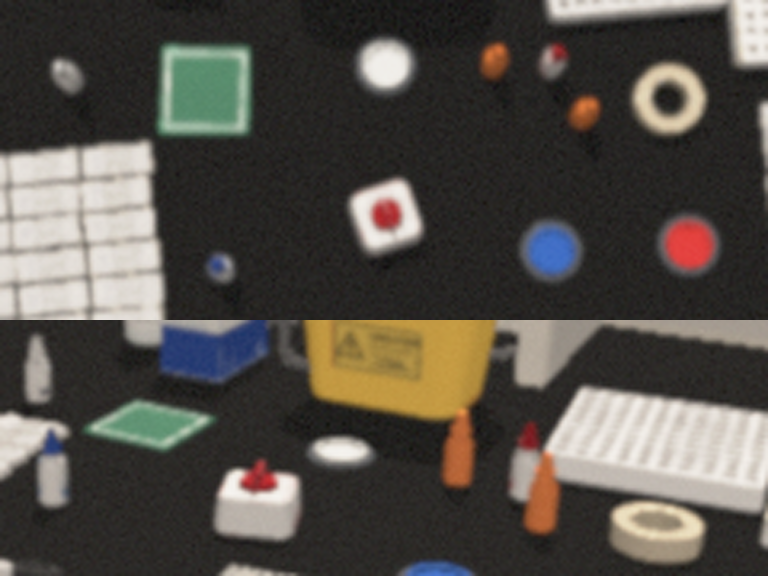

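The crop confirms dropper_red: crop (550,60), top pixel (313,149), clear body and red cap. Its two neighbours are orange all over, so they are not meant. Next I'll get precise positions and check for obstacles.

```bash
cat > m.py <<'E'
from h import *
def blobs(c,P,cen,r,test):
    m=(np.hypot(P[...,0]-cen[0],P[...,1]-cen[1])<r)&test
    return P[m]
E
python3 - <<'E'
from m import *
c=np.load("top0.npz");P=cloud(c);F=c["frame"].astype(int);br=F.max(-1)
for n,x,y in [("white",610,232),("blue",424,85),("red",617,-238),("o1",618,-182),("o2",562,-267)]:
    q=blobs(c,P,(x,y),22,(br>90)&(P[...,2]>12)&(P[...,2]<80))
    print(n,len(q),q.min(0).round(),q.max(0).round(),np.median(q,0).round())
# colour blobs -> centroid on plane
hsv=cv2.cvtColor(c["frame"],cv2.COLOR_RGB2HSV);H,S,V=[hsv[...,i].astype(int) for i in range(3)]
def cen(mask,box,z):
    u0,v0,u1,v1=box;m=np.zeros(mask.shape,np.uint8);m[v0:v1,u0:u1]=mask[v0:v1,u0:u1]
    ct=max(cv2.findContours(m,cv2.RETR_EXTERNAL,cv2.CHAIN_APPROX_NONE)[0],key=cv2.contourArea)
    w=np.array([atz(c,*p,z)[:2] for p in ct[:,0].astype(float)],np.float32);return cv2.minAreaRect(w)
print("Hw",cen(V>120,(240,130,280,170),6))
print("Hb",cen((S>120)&(V>80),(295,190,330,228),6))
print("Hr",cen((S>120)&(V>80),(338,190,373,228),6))
print("pad",cen(V>70,(180,135,230,182),3))
print("timer",cen(V>110,(240,178,282,218),30))
# obstacles: max height in grid
for nm,c2 in(("top",c),):
  for x0 in range(520,860,40):
    print(x0,[int(np.percentile(z,98)) if len(z:=P[(P[...,0]>=x0)&(P[...,0]<x0+40)&(P[...,1]>=y0)&(P[...,1]<y0+50)&(c["depth"]>0)][:,2])>3 else None for y0 in range(-450,400,50)])
E
```

```text
white 56 [603. 226.  12.] [624. 246.  63.] [612. 233.  37.]
blue 43 [413.  78.  23.] [434.  98.  65.] [422.  86.  41.]
red 53 [ 609. -248.   12.] [ 628. -229.   67.] [ 617. -237.   38.]
o1 49 [ 610. -193.   14.] [ 629. -171.   65.] [ 618. -180.   37.]
o2 52 [ 557. -277.   15.] [ 577. -258.   62.] [ 565. -265.   37.]
Hw ((626.147216796875, -74.51630401611328), (51.154117584228516, 45.91716766357422), 88.85911560058594)
Hb ((437.30181884765625, -232.14459228515625), (41.80397415161133, 40.4361686706543), 43.14582824707031)
Hr ((439.9193115234375, -368.3092346191406), (44.39213943481445, 44.190608978271484), 88.7710952758789)
pad ((606.1273803710938, 105.98565673828125), (92.94467163085938, 94.6576156616211), 88.83526611328125)
timer ((471.49468994140625, -70.43388366699219), (62.75373077392578, 62.49691390991211), 17.29212760925293)
520 [3, 21, 19, 24, 4, 4, 4, 4, 4, 4, 4, 4, 12, 14, 12, 12, 11]
560 [5, 21, 21, 60, 4, 3, 4, 4, 5, 3, 7, 7, 4, 4, 4, 4, 5]
600 [26, 20, 20, 5, 60, 59, 5, 10, 4, 4, 6, 7, 4, 60, 4, 4, 4]
640 [26, 22, 25, 25, 23, 4, 4, 7, 5, 5, 5, 6, 4, 5, 4, 4, 4]
680 [28, 27, 27, 28, 24, 4, 4, 4, 4, 4, 5, 5, 4, 4, 4, 4, 4]
720 [115, 27, 27, 27, 25, 120, 125, 126, 128, 128, 4, 83, 83, 4, 4, 4, 266]
760 [115, 26, 26, 27, 25, 125, 125, 130, 132, 131, 4, 85, 84, 4, 4, 232, 288]
800 [26, 28, 27, 27, 26, 125, 124, 130, 132, 131, 253, 347, 85, 133, 102, 236, 285]
840 [23, 25, 26, 25, 14, 4, 125, 126, 128, 126, 4, 358, 82, 91, 6, 4, 262]
```

```bash
cat > go.py <<'E'
import sys
from h import *
from cell import bot
# args: target grasp x y z(grasp point) [tool-y yaw deg]; prints turn about tool z and shift in the tool frame
def go(x,y,z,yaw=None):
    s=bot.observe();T=tcpT(s);M=T[:3,:3];cy=np.degrees(np.arctan2(M[1,1],M[0,1]))
    tilt=R.from_matrix(M).as_rotvec()
    t=0 if yaw is None else -((yaw-cy+90)%180-90)
    print("t",round(s["time_s"],2),"tcp",s["eef_pos"].round(1),"yaw",cy.round(2),"zaxis",M[:,2].round(4),"F",s["contact_force"].round(1),"w",round(s["grip_width"],1),"j",s["qpos"].round(2))
    print("turn z",round(t,1),"shift",(M.T@(np.array([x,y,z+180])-T[:3,3])).round(1))
if __name__=="__main__": go(*map(float,sys.argv[1:]))
E
python3 go.py 618.5 -238.5 120
```

```text
t 0.1 tcp [232.6 498.3 403.6] yaw 64.97 zaxis [-0.001  -0.0017 -1.    ] F [-1.  -0.4 -0.4] w 94.1 j [ 1.03  0.09  1.37  0.    1.68 -0.1 ]
turn z 0 shift [-661.4 -504.2  104.5]
```

Call:
arm_command([
  [0,0,0,-661,-504,104,-0.19],
  [0,0,0,-661,-504,104,-0.19],
  [0,0,0,-661,-504,104,-0.19],
  [0,0,0,-661,-504,104,-0.19],
  [0,0,0,-661,-504,104,-0.19],
])

```text
time_s: 0.6
eef_pos: [348.0, 276.8, 373.0]
ee_rot: [-0.0, 0.216, 0.976, -0.0]
contact_force: [0.9, -0.7, 0.5]
grip_width: 57.1
gripper_force: 0.0
```

```bash
python3 go.py 618.5 -238.5 120
```

```text
t 0.6 tcp [348.  276.8 373. ] yaw 65.02 zaxis [-2.e-04 -2.e-04 -1.e+00] F [ 0.9 -0.7  0.5] w 57.1 j [ 0.54 -0.14  1.66 -0.    1.63 -0.59]
turn z 0 shift [-462.8 -352.8   73. ]
```

Call:
arm_command([
  [0,0,0,-198,-151,31,-0.19],
  [0,0,0,-198,-151,31,-0.19],
  [0,0,0,-198,-151,31,-0.19],
  [0,0,0,-198,-151,31,-0.19],
  [0,0,0,-198,-151,31,-0.19],
])

```text
time_s: 1.1
eef_pos: [463.2, 56.9, 342.2]
ee_rot: [-0.0, 0.217, 0.976, 0.0]
contact_force: [0.5, 0.9, -0.4]
grip_width: 38.1
gripper_force: 0.0
```

Call:
arm_command([
  [0,0,0,-198,-151,31,-0.19],
  [0,0,0,-198,-151,31,-0.19],
  [0,0,0,-198,-151,31,-0.19],
  [0,0,0,-198,-151,31,-0.19],
  [0,0,0,-198,-151,31,-0.19],
])

```text
time_s: 1.6
eef_pos: [578.5, -162.9, 310.9]
ee_rot: [-0.0, 0.217, 0.976, 0.0]
contact_force: [0.8, 0.2, -0.8]
grip_width: 38.4
gripper_force: 0.0
```

```bash
python3 go.py 618.5 -238.5 120
```

```text
t 1.6 tcp [ 578.5 -162.9  310.9] yaw 64.95 zaxis [-8.e-04  7.e-04 -1.e+00] F [ 0.8  0.2 -0.8] w 38.4 j [-0.37  0.24  1.39  0.    1.52 -1.5 ]
turn z 0 shift [-68.3 -51.6  10.9]
```

Call:
arm_command([
  [0,0,0,-34,-26,5,-0.19],
  [0,0,0,-68,-52,11,-0.19],
  [0,0,0,-68,-52,11,-0.19],
])

```text
time_s: 1.9
eef_pos: [618.3, -241.4, 296.9]
ee_rot: [-0.002, 0.219, 0.976, -0.0]
contact_force: [-0.5, 0.8, -0.0]
grip_width: 38.0
gripper_force: 0.0
```

```bash
cat > w.py <<'E'
import sys
from h import *
from cell import bot
def wrist(name):
    s=bot.observe();c=bot.camera("wrist");c["T"]=tcpT(s)@c["hand_eye"];np.savez(name+".npz",**c);cv2.imwrite(f"pics/{name}.png",c["frame"][:,:,::-1]);return c
if __name__=="__main__": wrist(sys.argv[1])
E
python3 go.py 618.5 -238.5 30; python3 w.py w1; python3 - <<'E'
from h import *
c=np.load("w1.npz");print(c["fovy"],c["hand_eye"].round(2).tolist(),[k for k in c])
E
```

```text
t 1.9 tcp [ 618.3 -241.4  296.9] yaw 64.69 zaxis [-4.1e-03  3.0e-04 -1.0e+00] F [-0.5  0.8 -0. ] w 38.0 j [-0.46  0.38  1.23 -0.    1.53 -1.59]
turn z 0 shift [ 0.7  2.8 86.9]
59.87202216161875 [[-0.0, 0.97, 0.24, 70.67], [1.0, 0.0, 0.0, 0.15], [0.0, 0.24, -0.97, 20.11], [0.0, 0.0, 0.0, 1.0]] ['frame', 'depth', 'fovy', 'cx', 'cy', 'hand_eye', 'T']
```

View pics/w1.png

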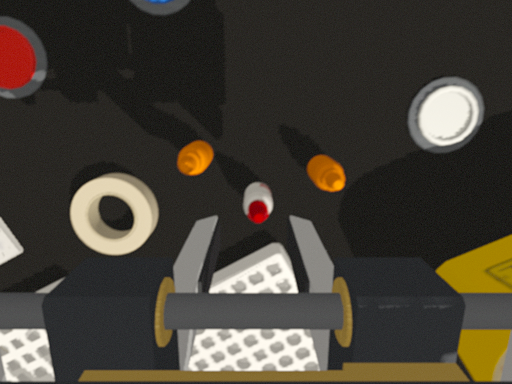

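The wrist view shows the red-capped bottle at (258,205), centred between the fingers. The orange bottles are at (195,158) and (325,173), and the white tray's corner is beyond the fingers.

```bash
cat > meas.py <<'E'
from m import *
def ell(c,box,mask,z):
    """circle centre from a colour blob whose edge lies at height z"""
    u0,v0,u1,v1=box;m=np.zeros(mask.shape,np.uint8);m[v0:v1,u0:u1]=mask[v0:v1,u0:u1]
    ct=max(cv2.findContours(m,cv2.RETR_EXTERNAL,cv2.CHAIN_APPROX_NONE)[0],key=cv2.contourArea)
    w=np.array([atz(c,*p,z)[:2] for p in ct[:,0].astype(float)],np.float32)
    return cv2.minAreaRect(w),cv2.minEnclosingCircle(w)
def bottle(c,x,y):
    P=cloud(c);br=c["frame"].max(-1);p=blobs(c,P,(x,y),24,(br>60)&(P[...,2]>14)&(P[...,2]<34))[:,:2]
    from scipy.optimize import least_squares
    r=least_squares(lambda q:np.hypot(*(p-q).T)-11,[x,y],loss="soft_l1");t=blobs(c,P,(x,y),24,(P[...,2]>52)&(P[...,2]<70))
    return len(p),r.x.round(1),"cap",np.median(t,0).round(1)
E
python3 - <<'E'
from meas import *
c=np.load("w1.npz");V=c["frame"].max(-1)
print(bottle(c,618,-239))
print("Hw",ell(c,(405,75,485,152),V>150,7))
E
python3 go.py 618.5 -238.5 30
```

```text
(207, array([ 623. , -240.6]), 'cap', array([ 620.9, -239.8,   60.1]))
Hw (((627.632080078125, -75.33133697509766), (46.255645751953125, 45.87760543823242), 71.51019287109375), ((627.751953125, -75.57646179199219), 23.851776123046875))
t 1.95 tcp [ 617.8 -239.   297.9] yaw 64.79 zaxis [-0.004  0.002 -1.   ] F [-0.4  0.1  0.9] w 38.3 j [-0.45  0.38  1.23  0.    1.53 -1.59]
turn z 0 shift [-0.8  0.8 87.9]
```

Call:
arm_command([
  [0,0,0,-3,0,30,-0.19],
  [0,0,0,-3,0,60,-0.19],
  [0,0,0,-3,0,87,-0.19],
  [0,0,0,-3,0,87,-1],
  [0,0,0,-3,0,87,-1],
], force=12)

```text
time_s: 2.45
eef_pos: [620.1, -236.9, 214.2]
ee_rot: [-0.0, 0.216, 0.976, 0.0]
contact_force: [0.8, -0.1, 0.3]
grip_width: 25.2
gripper_force: 0.1
```

Call:
arm_command([
  [0,0,0,0,0,0,-1],
  [0,0,0,0,0,-30,-1],
  [0,0,0,0,0,-70,-1],
  [0,0,0,0,0,-70,-1],
])

```text
time_s: 2.85
eef_pos: [622.0, -238.6, 294.3]
ee_rot: [0.009, 0.217, 0.976, -0.002]
contact_force: [0.2, 0.0, 0.9]
grip_width: 21.1
gripper_force: 12.0
```

```bash
python3 go.py 439 -368 100; python3 w.py w2; python3 - <<'E'
from meas import *
c=np.load("w2.npz");F=c["frame"].astype(int);hsv=cv2.cvtColor(c["frame"],cv2.COLOR_RGB2HSV)
red=((hsv[...,0]<6)|(hsv[...,0]>174))&(hsv[...,1]>150)&(hsv[...,2]>60)
n,l,st,ce=cv2.connectedComponentsWithStats(red.astype(np.uint8))
for s,p in zip(st[1:],ce[1:]):
    if s[4]>60: print(s,p.round())
E
```

```text
t 2.85 tcp [ 622.  -238.6  294.3] yaw 64.99 zaxis [ 0.0158 -0.0074 -0.9998] F [0.2 0.  0.9] w 21.1 j [-0.45  0.38  1.24  0.    1.51 -1.59]
turn z 0 shift [ 111.4 -194.7   12.4]
[   0   15   25   61 1127] [10. 47.]
[239 247  30  38 836] [253. 264.]
```

Call:
arm_command([
  [0,0,0,25,-44,0,-1],
  [0,0,0,50,-88,0,-1],
  [0,0,0,75,-132,0,-1],
  [0,0,0,95,-165,0,-1],
  [0,0,0,95,-165,0,-1],
])

```text
time_s: 3.4
eef_pos: [460.9, -349.7, 283.7]
ee_rot: [-0.001, 0.219, 0.976, -0.001]
contact_force: [0.0, 1.2, -0.2]
grip_width: 21.5
gripper_force: 12.0
```

```bash
python3 w.py w3; python3 - <<'E'
from meas import *
c=np.load("w3.npz");hsv=cv2.cvtColor(c["frame"],cv2.COLOR_RGB2HSV)
red=((hsv[...,0]<6)|(hsv[...,0]>174))&(hsv[...,1]>150)&(hsv[...,2]>60)
n,l,st,ce=cv2.connectedComponentsWithStats(red.astype(np.uint8))
for s,p in zip(st[1:],ce[1:]):
    if s[4]>60: print(s,p.round(),ell(c,(s[0],s[1],s[0]+s[2],s[1]+s[3]),red,7))
E
python3 go.py 439.9 -368.3 33
```

```text
[ 192  156   58   56 2512] [221. 183.] (((441.1051025390625, -369.0014343261719), (44.811279296875, 45.02449417114258), 1.0283441543579102), ((440.8062438964844, -369.0450134277344), 22.827842712402344))
[237 247  33  40 968] [253. 266.] (((516.95849609375, -376.8243103027344), (27.053119659423828, 36.06617736816406), 64.68901062011719), ((516.67529296875, -377.1258544921875), 18.29218292236328))
t 3.45 tcp [ 462.6 -348.5  283.8] yaw 64.74 zaxis [ 0.e+00  3.e-04 -1.e+00] F [ 0.6 -0.7 -0.3] w 21.3 j [-0.74  0.2   1.48  0.    1.46 -1.87]
turn z 0 shift [ 12.1 -27.6  70.8]
```

Call:
arm_command([
  [0,0,0,11,-28,0,-1],
  [0,0,0,11,-28,25,-1],
  [0,0,0,11,-28,45,-1],
  [0,0,0,11,-28,60,-1],
  [0,0,0,11,-28,64,-1],
])

```text
time_s: 3.95
eef_pos: [443.1, -366.8, 218.3]
ee_rot: [-0.001, 0.216, 0.976, 0.002]
contact_force: [-1.7, 2.0, 7.7]
grip_width: 21.7
gripper_force: 12.0
```

Call:
arm_command([
  [0,0,0,0,0,2,-1],
  [0,0,0,0,0,3,-1],
  [0,0,0,0,0,4,-1],
  [0,0,0,0,0,4,-1],
])

```text
time_s: 4.35
eef_pos: [443.5, -367.8, 218.2]
ee_rot: [0.001, 0.216, 0.976, -0.0]
contact_force: [-1.5, 2.8, 7.2]
grip_width: 21.8
gripper_force: 12.0
```

```bash
python3 go.py 441 -369 33
```

```text
t 4.35 tcp [ 443.5 -367.8  218.2] yaw 65.02 zaxis [ 2.e-03 -9.e-04 -1.e+00] F [-1.5  2.8  7.2] w 21.8 j [-0.79  0.25  1.56  0.    1.33 -1.93]
turn z 0 shift [ 1.7 -2.1  5.2]
```

Call:
arm_command([
  [0,0,0,0,0,-2,-0.3],
  [0,0,0,0,0,-2,-0.19],
  [0,0,0,0,0,-2,-0.19],
  [0,0,0,0,0,-20,-0.19],
  [0,0,0,0,0,-50,-0.19],
])

```text
time_s: 4.85
eef_pos: [442.0, -367.5, 263.2]
ee_rot: [-0.003, 0.217, 0.976, 0.002]
contact_force: [0.5, -0.2, 1.0]
grip_width: 38.6
gripper_force: 0.0
```

Call:
arm_command([
  [0,0,0,0,0,-40,-0.19],
  [0,0,0,-10,0,-40,-0.19],
  [0,0,0,-10,0,-40,-0.19],
])

```text
time_s: 5.15
eef_pos: [452.5, -372.8, 307.0]
ee_rot: [0.001, 0.217, 0.976, -0.001]
contact_force: [-0.4, -0.1, 0.4]
grip_width: 37.7
gripper_force: 0.0
```

```bash
python3 w.py w4; python3 - <<'E'
from meas import *
c=np.load("w4.npz");print(bottle(c,441,-369))
E
python3 go.py 613.5 236 100
```

```text
(127, array([ 447.6, -369.3]), 'cap', array([ 445.4, -368.4,   61.1]))
t 5.2 tcp [ 451.9 -372.3  305.1] yaw 64.99 zaxis [-5.e-04  6.e-04 -1.e+00] F [-0.1  0.7 -0.4] w 38.3 j [-0.79  0.21  1.44  0.    1.5  -1.92]
turn z 0 shift [110.7 619.6  25.4]
```

View pics/w4.png

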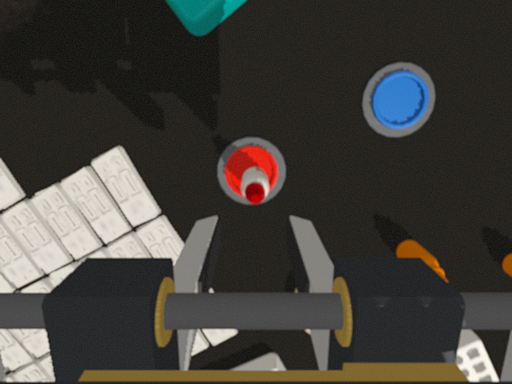

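The red bottle stands in the red holder at (253,185), a little toward its far side. I'll check that it is fully down.

```bash
python3 - <<'E'
from meas import *
c=np.load("w4.npz");P=cloud(c);hsv=cv2.cvtColor(c["frame"],cv2.COLOR_RGB2HSV)
q=P[183:203,247:265].reshape(-1,3);print("cap top z",np.percentile(q[:,2],[50,90,98]).round(1))
V=hsv[...,2]
m=(hsv[...,1]<90)&(V>110);m=m.astype(np.uint8);m[:165]=0;m[205:]=0;m[:,:238]=0;m[:,275:]=0
v,u=np.nonzero(m);p=P[v,u];k=p[:,2]<45
for z0 in range(0,45,5):
    a=p[(p[:,2]>=z0)&(p[:,2]<z0+5)]
    if len(a)>4: print(z0,len(a),a.min(0).round(1),a.max(0).round(1))
c2=c["frame"][130:215,200:310,::-1];cv2.imwrite("pics/crop2.png",cv2.resize(c2,None,fx=6,fy=6,interpolation=cv2.INTER_CUBIC))
E
```

```text
cap top z [55.3 64.9 65.5]
0 123 [ 436.7 -390.5    0.8] [ 469.  -356.6    4.7]
5 14 [ 436.5 -384.7    5.6] [ 456.4 -363.7    9.5]
10 18 [ 436.5 -376.4   10.1] [ 443.1 -359.6   14.6]
15 31 [ 436.6 -377.7   15.1] [ 444.5 -358.6   19.8]
20 33 [ 436.6 -375.7   20. ] [ 445.9 -358.5   25. ]
25 28 [ 436.6 -376.9   25.3] [ 448.8 -358.3   30. ]
30 43 [ 436.5 -376.7   30. ] [ 457.  -358.4   35. ]
35 143 [ 436.6 -379.9   35.1] [ 456.9 -358.6   40. ]
40 99 [ 438.1 -378.1   40. ] [ 454.1 -360.3   42.9]
```

View pics/crop2.png

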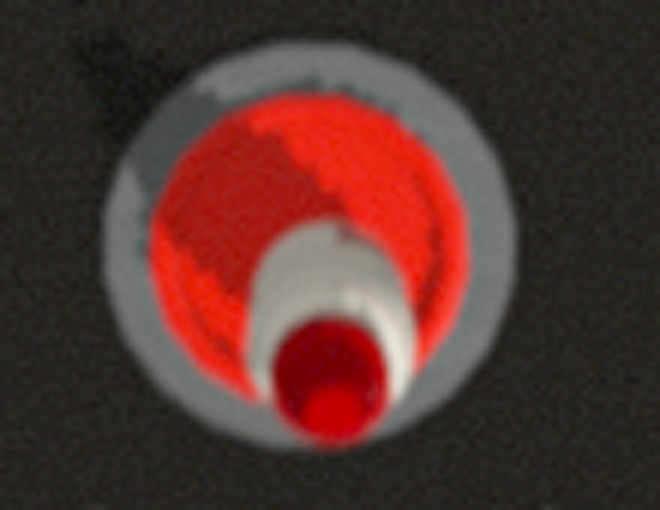

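Cap top at z 65.5 and a vertical body: red is upright on the holder floor. Next is the white bottle.

Call:
arm_command([
  [0,0,-8,9,49,0,-0.19],
  [0,0,-16,18,98,0,-0.19],
  [0,0,-25,27,147,0,-0.19],
  [0,0,-25,36,196,0,-0.19],
  [0,0,-25,44,245,0,-0.19],
])

```text
time_s: 5.7
eef_pos: [514.9, -129.7, 303.4]
ee_rot: [-0.002, 0.0, 1.0, 0.001]
contact_force: [1.3, -0.5, 0.0]
grip_width: 38.1
gripper_force: 0.0
```

```bash
python3 go.py 613.5 236 120 90
```

```text
t 5.7 tcp [ 514.9 -129.7  303.4] yaw 89.96 zaxis [-0.0041  0.0015 -1.    ] F [ 1.3 -0.5  0. ] w 38.1 j [-0.35  0.09  1.57  0.    1.49 -1.92]
turn z -0.0 shift [-98.4 365.7   3.5]
```

Call:
arm_command([
  [0,0,0,-12,48,0,-0.19],
  [0,0,0,-24,96,0,-0.19],
  [0,0,0,-37,144,0,-0.19],
  [0,0,0,-49,192,0,-0.19],
  [0,0,0,-61,238,0,-0.19],
])

```text
time_s: 6.2
eef_pos: [576.0, 108.4, 303.3]
ee_rot: [-0.002, 0.0, 1.0, -0.0]
contact_force: [0.1, 0.0, 0.5]
grip_width: 38.1
gripper_force: 0.0
```

Call:
arm_command([
  [0,0,0,-12,48,0,-0.19],
  [0,0,0,-24,95,0,-0.19],
  [0,0,0,-37,128,0,-0.19],
  [0,0,0,-37,128,0,-0.19],
])

```text
time_s: 6.6
eef_pos: [613.4, 238.3, 302.2]
ee_rot: [-0.002, -0.002, 1.0, 0.0]
contact_force: [0.3, -1.1, 0.1]
grip_width: 38.5
gripper_force: 0.0
```

```bash
python3 w.py w5; python3 - <<'E'
from meas import *
c=np.load("w5.npz");print(bottle(c,613.5,236))
hsv=cv2.cvtColor(c["frame"],cv2.COLOR_RGB2HSV);g=(hsv[...,0]>50)&(hsv[...,0]<90)&(hsv[...,1]>80)&(hsv[...,2]>60)
print("green",ell(c,(0,0,512,384),g,3))
E
python3 go.py 613.5 236 30 90
```

```text
(190, array([617.6, 236.5]), 'cap', array([615.2, 236.2,  60.1]))
green (((605.8942260742188, 103.98200988769531), (90.36043548583984, 89.2197265625), 88.27355194091797), ((605.7363891601562, 103.83116912841797), 62.07337188720703))
t 6.65 tcp [613.2 236.1 302.5] yaw 90.17 zaxis [-0.0051 -0.0017 -1.    ] F [ 0.8 -0.1 -0.9] w 38.2 j [ 0.28  0.36  1.24 -0.    1.54 -1.29]
turn z 0.2 shift [-0.8  0.1 92.5]
```

View pics/w5.png

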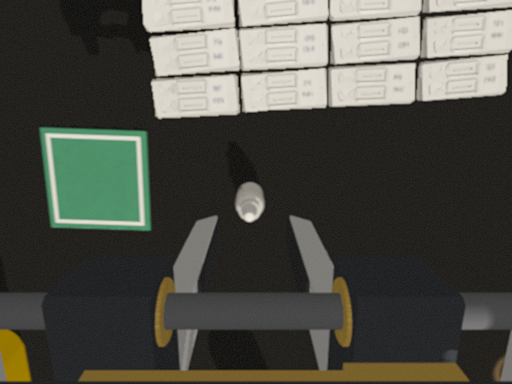

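The white bottle is at (250,202), centred, and the pad is at (98,180). Grasping.

Call:
arm_command([
  [0,0,0,-4,0,35,-0.19],
  [0,0,0,-4,0,70,-0.19],
  [0,0,0,-4,0,88,-0.19],
  [0,0,0,-4,0,92,-0.19],
  [0,0,0,-4,0,92,-1],
])

```text
time_s: 7.15
eef_pos: [617.2, 232.9, 212.5]
ee_rot: [-0.002, 0.001, 1.0, -0.001]
contact_force: [0.1, -0.0, 1.2]
grip_width: 33.0
gripper_force: 0.0
```

Call:
arm_command([
  [0,0,0,0,0,0,-1],
  [0,0,0,0,0,0,-1],
  [0,0,0,0,0,0,-1],
])

```text
time_s: 7.45
eef_pos: [618.1, 234.2, 215.7]
ee_rot: [0.001, 0.0, 1.0, 0.0]
contact_force: [-0.1, -0.8, 1.7]
grip_width: 21.6
gripper_force: 12.0
```

Call:
arm_command([
  [0,0,0,0,0,-25,-1],
  [0,0,0,0,0,-60,-1],
  [0,0,0,0,0,-75,-1],
  [0,0,0,2,-40,-75,-1],
  [0,0,0,0,-80,-75,-1],
])

```text
time_s: 7.95
eef_pos: [617.4, 154.6, 290.3]
ee_rot: [0.001, -0.001, 1.0, 0.0]
contact_force: [-0.3, 0.5, -0.1]
grip_width: 21.6
gripper_force: 12.0
```

```bash
python3 go.py 627.7 -75.4 100 90
```

```text
t 7.95 tcp [617.4 154.6 290.3] yaw 90.15 zaxis [ 2.8e-03  4.0e-04 -1.0e+00] F [-0.3  0.5 -0.1] w 21.6 j [ 0.16  0.32  1.32 -0.    1.5  -1.42]
turn z 0.2 shift [  -9.7 -230.    10.3]
```

Call:
arm_command([
  [0,0,0,-2,-48,0,-1],
  [0,0,0,-4,-96,0,-1],
  [0,0,0,-6,-144,0,-1],
  [0,0,0,-8,-190,0,-1],
  [0,0,0,-9,-210,0,-1],
])

```text
time_s: 8.45
eef_pos: [626.3, -59.7, 289.0]
ee_rot: [0.0, 0.002, 1.0, -0.001]
contact_force: [0.1, 0.5, -0.3]
grip_width: 21.5
gripper_force: 12.0
```

Call:
arm_command([
  [0,0,0,0,-18,0,-1],
  [0,0,0,0,-18,0,-1],
  [0,0,0,0,-18,0,-1],
])

```text
time_s: 8.75
eef_pos: [626.5, -73.2, 288.8]
ee_rot: [-0.0, 0.0, 1.0, 0.0]
contact_force: [-0.4, 0.5, 0.7]
grip_width: 21.5
gripper_force: 12.0
```

```bash
python3 w.py w6; python3 go.py 627.7 -75.4 38.7 90; python3 - <<'E'
from meas import *
c=np.load("w6.npz");V=c["frame"].max(-1)
# holder foot+collar: bottle hides part; use collar contour
m=(V>150)&(cloud(c)[...,2]<15);print(ell(c,(150,90,380,260),m,7))
E
```

```text
t 8.8 tcp [626.5 -72.6 288.8] yaw 90.04 zaxis [-1.e-04  9.e-04 -1.e+00] F [-0.5 -0.1 -0. ] w 21.5 j [-0.21  0.31  1.34  0.    1.49 -1.78]
turn z 0.0 shift [-1.2 -2.9 70.1]
(((622.5980224609375, -76.19880676269531), (47.812232971191406, 56.48371887207031), 4.489650249481201), ((626.66259765625, -75.75093078613281), 28.455060958862305))
```

View pics/w6.png

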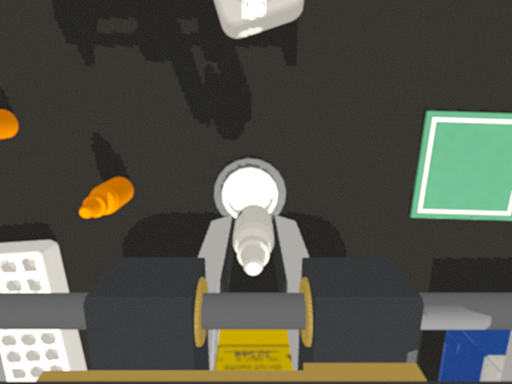

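The white bottle hangs at (255,240), just above the white holder at (250,192). Lowering.

Call:
arm_command([
  [0,0,0,-1,-3,15,-1],
  [0,0,0,-1,-3,40,-1],
  [0,0,0,-1,-3,55,-1],
  [0,0,0,-1,-3,63,-1],
  [0,0,0,-1,-3,66,-1],
])

```text
time_s: 9.3
eef_pos: [627.2, -76.2, 221.1]
ee_rot: [-0.001, -0.0, 1.0, 0.0]
contact_force: [-0.5, 0.0, -0.6]
grip_width: 21.5
gripper_force: 12.0
```

Call:
arm_command([
  [0,0,0,0,0,1,-1],
  [0,0,0,0,0,2,-1],
  [0,0,0,0,0,3,-1],
])

```text
time_s: 9.6
eef_pos: [627.9, -76.8, 221.0]
ee_rot: [0.001, 0.0, 1.0, -0.0]
contact_force: [0.3, -0.2, -0.4]
grip_width: 21.7
gripper_force: 12.0
```

```bash
python3 go.py 627.7 -75.4 38.7 90
```

```text
t 9.6 tcp [627.9 -76.8 221. ] yaw 89.97 zaxis [ 2.1e-03 -4.0e-04 -1.0e+00] F [ 0.3 -0.2 -0.4] w 21.7 j [-0.21  0.37  1.41  0.    1.37 -1.78]
turn z -0.0 shift [0.2 1.4 2.3]
```

Call:
arm_command([
  [0,0,0,0,1,1,-1],
  [0,0,0,0,1,2,-1],
  [0,0,0,0,1,2,-1],
])

```text
time_s: 9.9
eef_pos: [627.7, -75.7, 218.7]
ee_rot: [0.001, 0.0, 1.0, 0.0]
contact_force: [-0.9, 0.3, 2.6]
grip_width: 21.5
gripper_force: 12.0
```

Call:
arm_command([
  [0,0,0,0,0,1,-1],
  [0,0,0,0,0,1,-1],
  [0,0,0,0,0,1,-1],
])

```text
time_s: 10.2
eef_pos: [627.7, -75.7, 218.7]
ee_rot: [0.001, 0.0, 1.0, -0.0]
contact_force: [-1.5, 0.4, 5.9]
grip_width: 21.9
gripper_force: 12.0
```

Contact at 218.7, so it is on the floor. Releasing, then going to blue at (423.5,88).

Call:
arm_command([
  [0,0,0,0,0,-1,-0.4],
  [0,0,0,0,0,-1,-0.19],
  [0,0,0,0,0,-1,-0.19],
  [0,0,0,0,0,-20,-0.19],
  [0,0,0,0,0,-50,-0.19],
])

```text
time_s: 10.7
eef_pos: [626.6, -75.7, 263.8]
ee_rot: [-0.004, 0.0, 1.0, 0.001]
contact_force: [0.8, 0.2, 1.5]
grip_width: 38.3
gripper_force: 0.0
```

Call:
arm_command([
  [0,0,0,0,0,-40,-0.19],
  [0,0,0,0,0,-40,-0.19],
])

```text
time_s: 10.9
eef_pos: [628.9, -76.1, 313.8]
ee_rot: [0.006, 0.0, 1.0, -0.001]
contact_force: [1.2, 0.7, 0.7]
grip_width: 38.4
gripper_force: 0.0
```

```bash
python3 w.py w7; python3 go.py 425.5 88 120 90; python3 - <<'E'
from meas import *
c=np.load("w7.npz");P=cloud(c);print(bottle(c,629,-76));q=P[np.hypot(P[...,0]-628,P[...,1]+76)<14];print(np.percentile(q[:,2],[50,98,99.8]))
E
```

```text
t 10.95 tcp [628.3 -76.  310.7] yaw 89.97 zaxis [ 0.0075 -0.0016 -1.    ] F [-0.3 -0.2 -0. ] w 38.4 j [-0.21  0.3   1.31  0.    1.53 -1.78]
turn z -0.0 shift [203.  163.9   8.9]
(126, array([626.9, -75.4]), 'cap', array([624.6, -75.4,  61. ]))
[39.74980906 65.03010893 65.80346791]
```

Call:
arm_command([
  [0,0,0,38,31,2,-0.19],
  [0,0,0,76,62,4,-0.19],
  [0,0,0,114,93,6,-0.19],
  [0,0,0,150,122,8,-0.19],
  [0,0,0,180,146,8,-0.19],
])

```text
time_s: 11.45
eef_pos: [445.0, 71.4, 296.2]
ee_rot: [-0.002, 0.0, 1.0, 0.0]
contact_force: [-0.4, 0.3, -0.1]
grip_width: 38.2
gripper_force: 0.0
```

Call:
arm_command([
  [0,0,0,23,18,0,-0.19],
  [0,0,0,23,18,0,-0.19],
  [0,0,0,23,18,0,-0.19],
])

```text
time_s: 11.75
eef_pos: [424.3, 88.4, 297.8]
ee_rot: [-0.001, -0.0, 1.0, -0.0]
contact_force: [0.5, -0.3, -0.2]
grip_width: 38.2
gripper_force: 0.0
```

```bash
python3 w.py w8; python3 - <<'E'
from meas import *
c=np.load("w8.npz");print(bottle(c,425,88))
E
python3 go.py 425.5 88 30 90
```

```text
(196, array([425.2,  87.9]), 'cap', array([423. ,  87.8,  60.3]))
t 11.8 tcp [424.9  88.  298. ] yaw 89.98 zaxis [-7.e-04 -5.e-04 -1.e+00] F [ 0.6 -0.4  0.4] w 38.0 j [ 0.07 -0.13  1.8  -0.    1.47 -1.5 ]
turn z -0.0 shift [-0.7  0.  88. ]
```

View pics/w8.png

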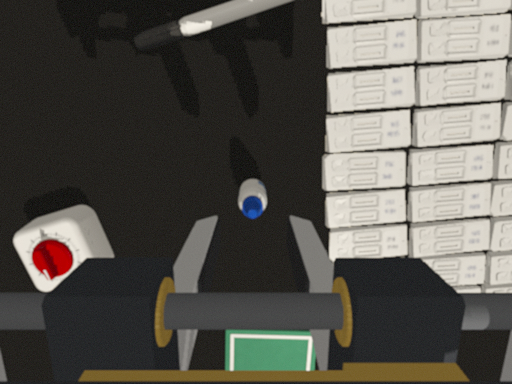

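The blue bottle is at (252,198), centred. The tile block starts at column 325, so I'll check clearance for the finger.

```bash
python3 - <<'E'
from meas import *
c=np.load("w8.npz");P=cloud(c);m=(abs(P[...,0]-430)<25)&(P[...,1]>105)&(P[...,1]<180)&(c["frame"].min(-1)>110)&(P[...,2]<40);q=P[m];print(len(q),np.percentile(q,[0.5,2,50,99],axis=0).round(1))
E
```

```text
2069 [[ 4.051e+02  1.467e+02 -1.000e+00]
 [ 4.059e+02  1.473e+02 -3.000e-01]
 [ 4.287e+02  1.635e+02  8.100e+00]
 [ 4.542e+02  1.796e+02  1.040e+01]]
```

Call:
arm_command([
  [0,0,0,0,0,35,-0.19],
  [0,0,0,0,0,65,-0.19],
  [0,0,0,0,0,82,-0.19],
  [0,0,0,0,0,86,-0.19],
  [0,0,0,0,0,86,-1],
])

```text
time_s: 12.3
eef_pos: [425.2, 87.7, 212.1]
ee_rot: [-0.001, 0.001, 1.0, -0.0]
contact_force: [0.1, -0.5, 0.0]
grip_width: 32.9
gripper_force: 0.0
```

Call:
arm_command([
  [0,0,0,0,0,0,-1],
  [0,0,0,0,0,0,-1],
  [0,0,0,0,0,0,-1],
])

```text
time_s: 12.6
eef_pos: [425.2, 88.3, 214.1]
ee_rot: [0.001, 0.0, 1.0, 0.0]
contact_force: [-0.2, -0.2, 0.2]
grip_width: 21.9
gripper_force: 12.0
```

Call:
arm_command([
  [0,0,0,0,0,-25,-1],
  [0,0,0,0,0,-60,-1],
  [0,0,0,0,0,-80,-1],
  [0,0,0,0,-40,-80,-1],
  [0,0,0,0,-80,-80,-1],
])

```text
time_s: 13.1
eef_pos: [424.8, 8.2, 294.9]
ee_rot: [0.002, -0.002, 1.0, -0.0]
contact_force: [0.3, -0.1, -0.8]
grip_width: 21.6
gripper_force: 12.0
```

```bash
python3 go.py 437.3 -233 100 90;  python3 - <<'E'
from meas import *
c=np.load("w4.npz");hsv=cv2.cvtColor(c["frame"],cv2.COLOR_RGB2HSV)
b=(hsv[...,0]>95)&(hsv[...,0]<130)&(hsv[...,1]>100)&(hsv[...,2]>60)
print(ell(c,(350,55,440,145),b,5))
E
```

```text
t 13.1 tcp [424.8   8.2 294.9] yaw 90.19 zaxis [ 4.4e-03 -5.0e-04 -1.0e+00] F [ 0.3 -0.1 -0.8] w 21.6 j [-0.11 -0.15  1.82  0.    1.47 -1.69]
turn z 0.2 shift [ -11.7 -241.3   15. ]
(((437.2252502441406, -233.75999450683594), (46.206634521484375, 45.715576171875), 23.002561569213867), ((437.25042724609375, -233.9477081298828), 23.412813186645508))
```

Call:
arm_command([
  [0,0,0,-2,-48,0,-1],
  [0,0,0,-4,-96,0,-1],
  [0,0,0,-7,-144,0,-1],
  [0,0,0,-10,-192,0,-1],
  [0,0,0,-12,-225,0,-1],
])

```text
time_s: 13.6
eef_pos: [436.2, -219.5, 293.7]
ee_rot: [0.001, 0.001, 1.0, -0.001]
contact_force: [0.2, 0.6, 0.2]
grip_width: 21.4
gripper_force: 12.0
```

Call:
arm_command([
  [0,0,0,0,-17,0,-1],
  [0,0,0,0,-17,0,-1],
  [0,0,0,0,-17,20,-1],
  [0,0,0,0,-17,40,-1],
  [0,0,0,0,-17,50,-1],
])

```text
time_s: 14.1
eef_pos: [436.0, -231.6, 241.2]
ee_rot: [-0.001, -0.001, 1.0, 0.001]
contact_force: [-0.7, -0.3, -0.3]
grip_width: 21.5
gripper_force: 12.0
```

```bash
python3 go.py 437.2 -233.8 37 90
```

```text
t 14.1 tcp [ 436.  -231.6  241.2] yaw 90.09 zaxis [-0.0022  0.0026 -1.    ] F [-0.7 -0.3 -0.3] w 21.5 j [-0.6   0.06  1.74  0.    1.35 -2.18]
turn z 0.1 shift [-1.2 -2.3 24.2]
```

Call:
arm_command([
  [0,0,0,-1,-2,10,-1],
  [0,0,0,-1,-2,18,-1],
  [0,0,0,-1,-2,21,-1],
  [0,0,0,-1,-2,22,-1],
  [0,0,0,-1,-2,22,-1],
])

```text
time_s: 14.6
eef_pos: [437.6, -235.7, 221.2]
ee_rot: [0.0, 0.0, 1.0, -0.0]
contact_force: [0.2, 0.7, -0.2]
grip_width: 21.5
gripper_force: 12.0
```

Call:
arm_command([
  [0,0,0,0,0,1,-1],
  [0,0,0,0,0,2,-1],
  [0,0,0,0,0,2,-1],
])

```text
time_s: 14.9
eef_pos: [437.4, -235.7, 219.0]
ee_rot: [0.0, 0.0, 1.0, -0.0]
contact_force: [0.3, 0.2, -0.2]
grip_width: 21.6
gripper_force: 12.0
```

Call:
arm_command([
  [0,0,0,0,2,1,-1],
  [0,0,0,0,2,2,-1],
  [0,0,0,0,2,2,-1],
])

```text
time_s: 15.2
eef_pos: [437.5, -233.6, 217.1]
ee_rot: [0.0, 0.0, 1.0, 0.0]
contact_force: [0.1, 0.9, 2.5]
grip_width: 21.7
gripper_force: 12.0
```

Call:
arm_command([
  [0,0,0,0,0,1,-1],
  [0,0,0,0,0,1,-1],
])

```text
time_s: 15.4
eef_pos: [437.5, -233.6, 217.0]
ee_rot: [0.0, 0.0, 1.0, 0.0]
contact_force: [-2.0, 1.4, 6.4]
grip_width: 21.8
gripper_force: 12.0
```

Call:
arm_command([
  [0,0,0,0,0,-1,-0.4],
  [0,0,0,0,0,-1,-0.19],
  [0,0,0,0,0,-1,-0.19],
  [0,0,0,0,0,-20,-0.19],
  [0,0,0,0,0,-60,-0.19],
])

```text
time_s: 15.9
eef_pos: [436.2, -232.9, 272.3]
ee_rot: [-0.004, 0.0, 1.0, 0.003]
contact_force: [0.1, -1.0, 0.0]
grip_width: 38.2
gripper_force: 0.0
```

Call:
arm_command([
  [0,0,0,0,0,-40,-0.19],
  [0,0,0,0,0,-50,-0.19],
  [0,0,0,0,0,-50,-0.19],
])

```text
time_s: 16.2
eef_pos: [437.8, -234.0, 327.8]
ee_rot: [0.002, 0.0, 1.0, -0.001]
contact_force: [1.3, -0.2, 0.4]
grip_width: 37.8
gripper_force: 0.0
```

```bash
python3 w.py w9; python3 go.py 450 -71 150 107; python3 - <<'E'
from meas import *
c=np.load("w9.npz");P=cloud(c);print(bottle(c,438,-234));q=P[np.hypot(P[...,0]-437,P[...,1]+234)<14];print(np.percentile(q[:,2],[50,98,99.8]))
E
```

```text
t 16.25 tcp [ 437.4 -233.7  325.6] yaw 89.97 zaxis [ 5.e-04 -2.e-04 -1.e+00] F [-0.5  0.6 -0.5] w 38.1 j [-0.61 -0.    1.62  0.    1.52 -2.18]
turn z -17.0 shift [-12.5 162.7  -4.4]
(106, array([ 436.5, -233.2]), 'cap', array([ 434.2, -233.3,   61. ]))
[39.5997375  65.11042577 65.88331164]
```

Call:
arm_command([
  [0,0,-6,-9,45,0,0.5],
  [0,0,-12,-18,90,0,1],
  [0,0,-17,-27,135,0,1],
  [0,0,-17,-33,163,0,1],
  [0,0,-17,-33,163,0,1],
])

```text
time_s: 16.75
eef_pos: [470.2, -67.8, 322.9]
ee_rot: [-0.002, -0.15, 0.989, 0.002]
contact_force: [-0.5, -0.1, -0.3]
grip_width: 74.5
gripper_force: 0.0
```

Call:
arm_command([
  [0,0,0,0,0,0,1],
  [0,0,0,0,0,0,1],
])

```text
time_s: 16.95
eef_pos: [470.2, -71.6, 324.5]
ee_rot: [-0.001, -0.147, 0.989, 0.0]
contact_force: [-0.6, 0.3, 0.3]
grip_width: 90.4
gripper_force: 0.0
```

```bash
python3 w.py w10; python3 go.py 471 -71 25 107; python3 - <<'E'
from meas import *
c=np.load("w10.npz");P=cloud(c);hsv=cv2.cvtColor(c["frame"],cv2.COLOR_RGB2HSV)
q=P[(abs(P[...,2]-30)<3)&(hsv[...,2]>120)&(np.hypot(P[...,0]-471,P[...,1]+71)<48)]
print("top pts",len(q),cv2.minAreaRect(q[:,:2].astype(np.float32)))
k=P[(abs(P[...,2]-45)<3)&(np.hypot(P[...,0]-471,P[...,1]+71)<30)];print(len(k),k.mean(0),cv2.minEnclosingCircle(k[:,:2].astype(np.float32)))
E
```

```text
t 17.0 tcp [470.2 -71.8 324.8] yaw 106.87 zaxis [-1.8e-03  1.0e-04 -1.0e+00] F [ 0.1 -0.6  0.3] w 93.0 j [-0.27 -0.05  1.67 -0.    1.52 -2.14]
turn z -0.1 shift [ -1.2   0.5 119.8]
top pts 2824 ((472.0893859863281, -72.47050476074219), (55.77671813964844, 56.175907135009766), 17.381797790527344)
214 [471.85309166 -72.64845477  44.88298611] ((472.2530517578125, -72.53302001953125), 13.212098121643066)
```

View pics/w10.png

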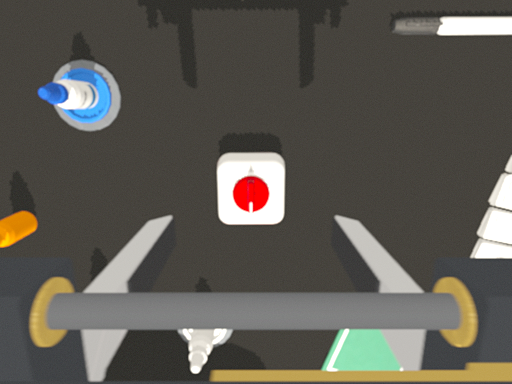

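The timer sits squarely between the open fingers at (251,188). Grasping.

Call:
arm_command([
  [0,0,-0.5,-2,-1,40,1],
  [0,0,-0.5,-2,-1,80,1],
  [0,0,-0.5,-2,-1,105,1],
  [0,0,-0.5,-2,-1,114,1],
  [0,0,-0.5,-2,-1,118,1],
], force=20)

```text
time_s: 17.5
eef_pos: [472.4, -71.9, 207.0]
ee_rot: [-0.001, -0.151, 0.989, 0.0]
contact_force: [-0.3, -0.2, -0.4]
grip_width: 93.9
gripper_force: 0.0
```

Call:
arm_command([
  [0,0,0,0,0,0,-1],
  [0,0,0,0,0,0,-1],
  [0,0,0,0,0,0,-1],
  [0,0,0,0,0,0,-1],
  [0,0,0,0,0,0,-1],
])

```text
time_s: 18.0
eef_pos: [473.0, -71.2, 208.7]
ee_rot: [0.001, -0.152, 0.988, -0.001]
contact_force: [0.2, -0.1, 3.3]
grip_width: 58.9
gripper_force: 20.0
```

```bash
python3 go.py 605.9 104 100 88.5; python3 - <<'E'
from meas import *
# pad pose: fit green+white square with both views
for n,box in(("top0",(180,135,230,182)),("w5",(20,110,175,245)),("w6",(395,95,512,235))):
    c=np.load(n+".npz");hsv=cv2.cvtColor(c["frame"],cv2.COLOR_RGB2HSV)
    g=(hsv[...,0]>45)&(hsv[...,0]<95)&(hsv[...,1]>60)&(hsv[...,2]>40)
    print(n,ell(c,box,g,3)[0])
E
```

```text
t 18.0 tcp [473.  -71.2 208.7] yaw 107.48 zaxis [ 1.8e-03 -8.0e-04 -1.0e+00] F [ 0.2 -0.1  3.3] w 58.9 j [-0.27  0.06  1.81 -0.    1.28 -2.14]
turn z 19.0 shift [-179.4  127.1  -71.2]
top0 ((604.3453369140625, 104.93106079101562), (64.03817749023438, 65.28363037109375), 88.87364196777344)
w5 ((605.8728637695312, 103.94906616210938), (91.29351806640625, 90.01686096191406), 88.26084899902344)
w6 ((605.8760986328125, 104.70443725585938), (70.0559310913086, 70.05284118652344), 88.27312469482422)
```

Call:
arm_command([
  [0,0,0,0,0,-30,-1],
  [0,0,0,0,0,-65,-1],
  [0,0,6,-22,16,-80,-1],
  [0,0,12,-55,39,-80,-1],
  [0,0,19,-88,62,-80,-1],
])

```text
time_s: 18.5
eef_pos: [538.7, 15.3, 289.1]
ee_rot: [0.001, 0.016, 1.0, -0.0]
contact_force: [-0.1, -0.7, -1.2]
grip_width: 58.4
gripper_force: 19.8
```

```bash
python3 go.py 605.9 104.3 105 88.3
```

```text
t 18.5 tcp [538.7  15.3 289.1] yaw 88.13 zaxis [ 2.4e-03 -2.0e-04 -1.0e+00] F [-0.1 -0.7 -1.2] w 58.4 j [-0.08  0.11  1.57  0.    1.45 -1.62]
turn z -0.2 shift [-64.2  91.2   4.3]
```

Call:
arm_command([
  [0,0,0,-28,40,0,-1],
  [0,0,0,-52,74,0,-1],
  [0,0,0,-64,91,0,-1],
  [0,0,0,-64,91,0,-1],
  [0,0,0,-64,91,0,-1],
])

```text
time_s: 19.0
eef_pos: [604.2, 103.8, 287.2]
ee_rot: [-0.001, 0.013, 1.0, -0.0]
contact_force: [0.6, 0.6, -0.5]
grip_width: 58.8
gripper_force: 19.8
```

```bash
python3 w.py w11; python3 go.py 605.9 104.3 28 88.3; python3 - <<'E'
from meas import *
from cell import bot
c=np.load("w11.npz");P=cloud(c);hsv=cv2.cvtColor(c["frame"],cv2.COLOR_RGB2HSV)
T=tcpT(bot.observe());Q=(P-T[:3,3])@T[:3,:3]   # tool coords
m=(abs(Q[...,0])<45)&(abs(Q[...,1])<45)&(Q[...,2]>150)&(Q[...,2]<215)
red=m&((hsv[...,0]<6)|(hsv[...,0]>174))&(hsv[...,1]>150)
for z in range(150,210,3):
    k=m&(abs(Q[...,2]-z)<1.5);r=k&red
    print(z,k.sum(),r.sum(),Q[r].mean(0).round(1) if r.sum()>20 else "")
wt=m&(hsv[...,1]<60)&(hsv[...,2]>100);q=Q[wt];print(np.percentile(q,[1,50,99],axis=0).round(1))
E
```

```text
t 19.05 tcp [604.  103.2 287.4] yaw 88.46 zaxis [-1.4e-03 -6.0e-04 -1.0e+00] F [-0.1 -0.3 -1.4] w 58.8 j [ 0.08  0.27  1.39 -0.    1.48 -1.47]
turn z 0.2 shift [-2.   1.2 79.4]
150 148 0 
153 279 0 
156 262 0 
159 233 0 
162 367 94 [  3.8   1.  163.2]
165 745 458 [  3.5   1.1 164.5]
168 244 38 [ 12.4   0.9 167.9]
171 415 218 [  2.4   1.5 172.1]
174 2227 1955 [  3.    0.6 173.6]
177 1390 49 [ 12.8  -2.  176. ]
180 6193 0 
183 710 0 
186 357 0 
189 314 0 
192 248 0 
195 228 0 
198 191 0 
201 172 0 
204 159 0 
207 104 0 
[[-25.  -38.9 152. ]
 [  9.8   1.  179.3]
 [ 31.5  40.  205.3]]
```

View pics/w11.png

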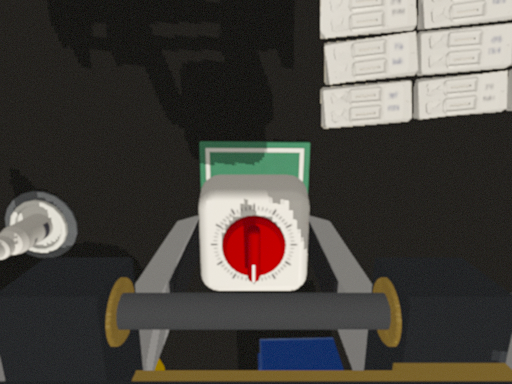

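The timer is held level above the pad at (254,235), with the pad's front edge visible at row 143. I'll measure the timer and pad edges in the same frame.

```bash
python3 - <<'E'
from meas import *
from cell import bot
c=np.load("w11.npz");P=cloud(c);hsv=cv2.cvtColor(c["frame"],cv2.COLOR_RGB2HSV)
T=tcpT(bot.observe());M=T[:3,:3];Q=(P-T[:3,3])@M
wt=(hsv[...,1]<60)&(hsv[...,2]>80)
f=wt&(Q[...,2]>186)&(Q[...,2]<204)&(abs(Q[...,1])<22)&(Q[...,0]>20)&(Q[...,0]<45);q=Q[f]
a,b=np.polyfit(q[:,1],q[:,0],1);print("timer front x",b.round(2),"slope deg",np.degrees(np.arctan(a)).round(2),len(q),np.std(q[:,0]-a*q[:,1]-b).round(2))
t=wt&(abs(Q[...,2]-180)<2)&(abs(Q[...,0]-5)<40)&(abs(Q[...,1])<45);q=Q[t]
s=q[abs(q[:,0]-15)<8];print("top y range",np.percentile(s[:,1],[0.5,99.5]).round(1),"x range",np.percentile(q[abs(q[:,1])<15,0],[.5,99.5]).round(1), cv2.minAreaRect(q[:,:2].astype(np.float32)))
def tz(u,v,z): return ((atz(c,u,v,z)-T[:3,3])@M)
g=((hsv[...,0]>45)&(hsv[...,0]<95)&(hsv[...,1]>60)&(hsv[...,2]>40))
G=[];
for u in range(206,304,2):
    v=np.nonzero(g[130:175,u])[0]
    if len(v): G.append(tz(u,130+v[0]-.5,3))
G=np.array(G);a,b=np.polyfit(G[:,1],G[:,0],1);print("pad front x",b.round(2),"slope",np.degrees(np.arctan(a)).round(2))
for side in(0,1):
    E=[]
    for v in range(146,172,2):
        u=np.nonzero(g[v,190:322])[0]
        E.append(tz(190+u[0]-.5 if side==0 else 190+u[-1]+.5,v,3))
    E=np.array(E);a,b=np.polyfit(E[:,0],E[:,1],1);print("side y at x=0",b.round(2),"at x=44",(a*44+b).round(2),"slope",np.degrees(np.arctan(a)).round(2))
E
```

```text
timer front x 30.4 slope deg 0.16 879 0.59
top y range [-37.7  38.8] x range [-26.   29.2] ((1.6561641693115234, 0.6411323547363281), (81.70991516113281, 56.343868255615234), 89.84832000732422)
pad front x 42.48 slope 0.06
side y at x=0 -44.26 at x=44 -42.54 slope 2.23
side y at x=0 45.97 at x=44 46.15 slope 0.23
```

Call:
arm_command([
  [0,0,0,-1.5,1,20,-1],
  [0,0,0,-1.5,1,45,-1],
  [0,0,0,-1.5,1,62,-1],
  [0,0,0,-1.5,1,69,-1],
  [0,0,0,-1.5,1,70,-1],
])

```text
time_s: 19.55
eef_pos: [605.2, 103.7, 217.0]
ee_rot: [-0.001, 0.014, 1.0, -0.0]
contact_force: [-0.5, 0.7, -0.1]
grip_width: 58.9
gripper_force: 19.8
```

Call:
arm_command([
  [0,0,0,0,0,1,-1],
  [0,0,0,0,0,2,-1],
  [0,0,0,0,0,2,-1],
])

```text
time_s: 19.85
eef_pos: [606.3, 104.7, 217.0]
ee_rot: [0.001, 0.013, 1.0, 0.0]
contact_force: [0.1, -0.4, -1.3]
grip_width: 58.8
gripper_force: 19.8
```

```bash
python3 go.py 605.9 104.3 31 88.3
```

```text
t 19.85 tcp [606.3 104.7 217. ] yaw 88.47 zaxis [ 1.9e-03  2.0e-04 -1.0e+00] F [ 0.1 -0.4 -1.3] w 58.8 j [ 0.08  0.33  1.46  0.    1.35 -1.47]
turn z 0.2 shift [ 0.4 -0.4  6. ]
```

Call:
arm_command([
  [0,0,0,0,0,2,-1],
  [0,0,0,0,0,4,-1],
  [0,0,0,0,0,4,-1],
])

```text
time_s: 20.15
eef_pos: [606.0, 104.8, 211.8]
ee_rot: [0.0, 0.013, 1.0, 0.0]
contact_force: [-0.5, -0.0, -0.9]
grip_width: 58.7
gripper_force: 19.8
```

Call:
arm_command([
  [0,0,0,0,0,1,-1],
  [0,0,0,0,0,1,-1],
])

```text
time_s: 20.35
eef_pos: [606.0, 104.8, 211.8]
ee_rot: [0.0, 0.013, 1.0, 0.0]
contact_force: [-2.4, -0.2, 4.2]
grip_width: 58.5
gripper_force: 20.1
```

Contact at 211.8, as expected. Releasing, rising and backing off along tool x for a view.

Call:
arm_command([
  [0,0,0,0,0,0,0.6],
  [0,0,0,0,0,0,1],
  [0,0,0,0,0,0,1],
  [0,0,0,0,0,0,1],
  [0,0,0,0,0,0,1],
])

```text
time_s: 20.85
eef_pos: [606.0, 104.7, 210.6]
ee_rot: [-0.0, 0.013, 1.0, 0.0]
contact_force: [-0.3, 0.2, 0.4]
grip_width: 92.9
gripper_force: 0.0
```

Call:
arm_command([
  [0,0,0,0,0,-30,1],
  [0,0,0,0,0,-70,1],
  [0,0,0,0,0,-110,1],
  [0,0,0,0,0,-130,1],
  [0,0,0,0,0,-130,1],
])

```text
time_s: 21.35
eef_pos: [606.7, 104.8, 345.8]
ee_rot: [0.005, 0.013, 1.0, 0.0]
contact_force: [-0.8, 1.0, 0.5]
grip_width: 93.9
gripper_force: 0.0
```

```bash
python3 w.py w12; python3 go.py 605.9 104.3 30 88.3; python3 - <<'E'
from meas import *
from cell import bot
c=np.load("w12.npz");P=cloud(c);hsv=cv2.cvtColor(c["frame"],cv2.COLOR_RGB2HSV)
q=P[(abs(P[...,2]-33)<3)&(hsv[...,2]>110)&(np.hypot(P[...,0]-606,P[...,1]-104)<46)]
print("timer",cv2.minAreaRect(q[:,:2].astype(np.float32)))
g=(hsv[...,0]>45)&(hsv[...,0]<95)&(hsv[...,1]>60)&(hsv[...,2]>40)
print("pad",ell(c,(0,0,512,384),g,3)[0])
t=bot.camera("top");a=cv2.resize(t["frame"][125:240,140:385,::-1],None,fx=3,fy=3,interpolation=cv2.INTER_CUBIC)
s=bot.camera("scene")["frame"][150:280,180:440,::-1]
b=c["frame"][100:300,150:360,::-1]
h=230;o=np.hstack([cv2.resize(s,(460,h)),cv2.resize(b,(242,h))]);cv2.imwrite("pics/fin.png",np.vstack([a[:,:702],o]))
E
```

```text
t 21.4 tcp [606.2 104.7 342.6] yaw 88.48 zaxis [ 4.e-03  4.e-04 -1.e+00] F [-0.5 -0.2 -0.4] w 94.3 j [ 0.08  0.25  1.31  0.    1.58 -1.47]
turn z 0.2 shift [  0.8  -0.5 132.6]
timer ((604.7101440429688, 105.52393341064453), (55.69040298461914, 56.309852600097656), 87.67224884033203)
pad ((605.3052368164062, 104.32083892822266), (90.15702056884766, 89.62936401367188), 88.45684051513672)
```

View pics/fin.png

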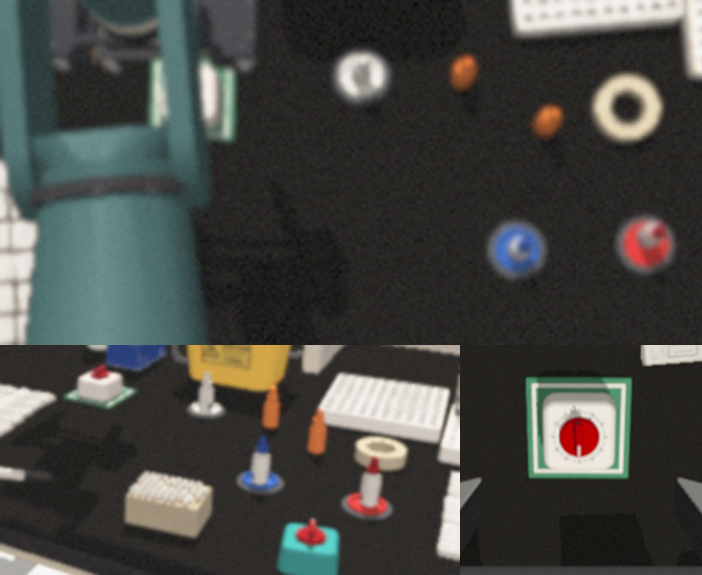

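The picture shows all three bottles upright in their matching holders: white (361,76), blue (517,248), red (647,243). The timer is centred within about 1 mm and square within 1° inside the outline at (578,435). The tape and look-alikes have not moved.

```bash
python3 -c "
from cell import bot
print(bot.job_done())"
```

```text
the job is handed in; nothing more can be done
None
```

The job is handed in: all three dropper bottles stand upright in their matching holders, the timer is flat on the pad, about 1 mm off centre and within 1° of square, and the tape roll was left where it lay.

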